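# Stack a junction box in its assembly nest

## Robot

A 7-joint arm with a two-finger parallel gripper is mounted at the origin on the work surface. World frame = base frame: x ahead of the robot, y to its left, z up, the work surface at z = 0. Lengths are in m, angles in rad, forces in N, time in s.
With the tool pointing down it reaches from about 0.425 to 1.025 m from the base axis. Payload 3.6 kg.
Tool frame: the origin (TCP) lies between the finger pads; the fingertips stand 11 mm ahead of it and the grasp point (between the pads) lies 8 mm behind it; z points along the fingers, y is the line along which they close (so a half turn about z gives the same grasp; the last joint's range is limited). The gripper opens to 85 mm and grips with 20 to 120 N. Pads are 22 mm wide; open, the fingers measure 114 mm over their backs; the gripper's body (76 mm by 85 mm) begins 54 mm behind the grasp point. The pads swing forward as they close: fully open they stand 13 mm farther back than shut.
Start: joints at [1.161, 0.591, 0.048, 1.609, -0.033, 0.943, -0.034], TCP at [0.226, -0.689, 0.212] pointing down, gripper open.
Joint ranges: [-2.69, 2.69], [-0.47, 2.24], [-1.27, 1.36], [0.19, 2.51], [-1.53, 4.68], [0.08, 2.07], [-3.09, 3.09]. Speed limits (rad/s): [2.57, 2.57, 3.14, 3.14, 3.14, 3.14, 3.14].

## Interface

Orientations are given as a rotation vector (axis times angle).
In Python, from plant import robot gives the robot as it stands.
- The arm moves only by the tool servo_tool, never from a script. Its argument "commands" is one flat list of numbers, 6 for each row, row after row: the shift along the tool's x, y, z in m, then the turn, a rotation vector about the tool's x, y, z in degrees. A call has 1 to 10 rows; each row shifts and turns the commanded pose from where the row before left it, along the tool's axes as they then stand; what a row does not reach is not made up. A row lasts 1/10 s, in which the tool goes at most 50 mm and 8.59 degrees, less where a joint would pass 70% of its speed; a pose out of reach is approached as far as the arm can. A call is refused whole if a number of a shift passes 0.05 or a number of a turn 8.59, either way. A call with a gripper value outside its range is refused whole. "gripper" is the finger opening in m, from 0 to 0.0854, set as the call begins (left out, the last holds). The fingers move at their own pace and stop on an object; "force" is the grip in N (left out, the last holds). Time passes only in rows, so rows that do not move let the fingers close. It gives the time, the measured TCP pose, the force, the opening and the grip force at its end, in the units of the state.
- robot.get_obs(): the state, without advancing time (a new reading comes with each control period).
- robot.grab_frame(name): name is "side" or "top"; returns a dict with "frame" (384x512x3 uint8, blue, green, red), "intrinsics" (3x3 intrinsics, pixels), "pose" (4x4, takes a point from camera to world coordinates). Camera axes: x right, y down, z forward; pixel columns grow to the right and rows downward; lengths in m; the calibration is good to about 2 mm. A picture is of the moment at which its call begins. There is no depth.
- robot.close_job(): hands the job in; it is judged then, once.
Trained networks look in a picture, given as the dict that the camera call returned (one of the last four; its "shot" number tells which), for a name from the list of things; names that differ only in an ending like _2 or _b are one class to them, and where a whole thing is asked for, a point or a joint stands for the part that bears it (a point fixed in the world has none). Each returns a list of dicts, best first, with "confidence" (0 to 1); they miss things now and then, are a little off and sometimes report something else, mostly with a low value. They report only what shows in the picture. A call takes as long as a camera call. They do not tell look-alikes from the thing itself.
- robot.spot_in(picture, query): "point" ([row, column] in pixels, amid what is visible of it).
- robot.silhouettes(picture, query): "mask" (384x512 bool, what is visible of it) and "point" ([row, column] in pixels, amid what is visible of it).
The state is a dict: "time_s": time; "joint_pos": joint angles; "joint_vel": joint speeds; "effort": joint torques, N m; "position": TCP position; "orientation": TCP orientation; "force": force on the tool from outside, world axes, zero at the start; "ft_torque": the same for the moment, N m; "gripper_width": opening from 0.0 (shut) to 1.0 (fully open); "finger_force": force on a finger pad.
Only numpy, scipy, OpenCV 4.12 (cv2) and the standard library are available. Lean on these libraries where they do the work, as an engineer would, in place of code of your own. Each camera call takes 0.05 s, during which the arm holds its last target. There are 200 camera calls.

## Task

Build up the junction box in the assembly nest: first put the housing squarely into the nest's pocket, then lay the spacer frame on it, and last the cover plate, with the housing's two pins coming through the holes of both. Keep each part the same way up as it lies, set it fully home before fetching the next, lower it gently rather than dropping it, and leave the screwdriver and the jar alone.

Things in the scene. Friction and masses are not known exactly. Their poses are not given: they have to be found in the camera images.
- nest: fixed assembly nest: steel base plate 200 (x) x 130 x 10 mm; origin under its centre, z up. Four aluminium corner guides form a pocket, 116 (x) x 62 (y) mm inside, 3 mm play each side; walls upright to 76 mm above the bench, then sloped outward 5 mm as lead-ins up to 84 mm. Middle 76 mm of both long sides (+y, -y) open down to the base plate, for fingers. Same after a half turn about z.
- nest_floor (a point): centre of the pocket floor, a raised pad (112 x 44 mm) 20 mm above the bench, over the nest's origin, with the nest's axes. The housing's underside rests here; the spacer's underside then lies 30 mm and the cover's 46 mm above it.
- housing: grey plastic junction box housing, open on top, white terminal strip inside, 110 (x) x 56 (y) mm, same after a half turn about z, 30 mm high, with two upright 8 mm steel pins with tapered tips at x = +40 and -40 mm, y = 0, reaching 66 mm above its underside. Origin at the centre of its underside, z up; starts upright on the bench. 0.15 to 0.31 kg.
- spacer: white plastic spacer frame, 16 mm thick, 110 (x) x 56 (y) mm, same after a half turn about z, with a 46 x 34 mm window in the middle and 18 mm square pin holes at x = +40 and -40 mm, y = 0. Origin at the centre of its underside, z up; starts flat on the bench. 0.05 to 0.1 kg.
- cover: aluminium cover plate, 14 mm thick, 110 (x) x 56 (y) mm, same after a half turn about z, solid in the middle, with 18 mm square pin holes at x = +40 and -40 mm, y = 0. Origin at the centre of its underside, z up; starts flat on the bench. 0.14 to 0.28 kg.
- screwdriver: bystander: a screwdriver about 200 mm long lying on the bench, long along its x. Origin under its middle.
- jar: bystander: a closed whitish jar with a white lid, 70 mm diameter, 90 mm high, standing on the bench. Origin at the centre of its underside.
Things that resemble listed ones, but are neither listed nor needed, are in the scene too. Leave any pink look-alike of the spacer alone.

How it is judged:
By the outcome, as a careful person would: the job done as asked, in the order asked, and still so for the second after the job is handed in, with the robot touching nothing.
It also fails if it takes over 72 s, if anything falls off the work surface, if the arm or the gripper's body presses on something with over 40 N, if the wrist force passes 120 N, or if a joint passes its speed limit or range.

## Working session

There is one attempt and no reset: what is moved stays moved. The work goes in short steps, Python scripts to look and compute and a tool call to move; the robot and the scene stay as the last step left them, time stands still between calls to the robot, and variables do not carry over. Pictures are saved under pics/ and viewed, at most 10 in all, crops included, and the job is handed in when it is done.

Besides the shell and the picture viewer there is one more tool, called as name(argument=value, ...) on one line, values as JSON. servo_tool: Moves the arm, as the interface text tells. Its arguments: {"type":"object","properties":{"commands":{"type":"array","items":{"type":"number"}},"gripper":{"type":"number"},"force":{"type":"number"}},"required":["commands"]}

```bash
mkdir -p pics; ls; cat > h.py <<'E'
import numpy as np, cv2
from plant import robot
from scipy.spatial.transform import Rotation as R
def ray(pic,px,z):
    "pixel [row,col] -> world point on plane z"
    K,T=pic["intrinsics"],pic["pose"]
    d=T[:3,:3]@np.linalg.inv(K)@np.array([px[1],px[0],1.])
    return T[:3,3]+d*(z-T[2,3])/d[2]
def proj(pic,P):
    K,T=pic["intrinsics"],pic["pose"]
    c=(np.atleast_2d(P)-T[:3,3])@T[:3,:3]; q=c@np.array(K).T
    return q[:,:2]/q[:,2:]
E
python3 - <<'E'
from h import *
o=robot.get_obs(); print(o["time_s"],o["position"],o["orientation"],o["force"],R.from_rotvec(o["orientation"]).as_matrix().round(3).tolist())
ims=[]
for n in("top","side"):
    p=robot.grab_frame(n); cv2.imwrite(f"pics/{n}0.png",p["frame"]); print(n,p["pose"].round(3).tolist(),p["intrinsics"].tolist())
    for q in["nest","housing","spacer","cover","screwdriver","jar"]:
        for d in robot.silhouettes(p,q)[:4]:
            ys,xs=np.nonzero(d["mask"]); r=cv2.minAreaRect(np.c_[xs,ys].astype(np.float32))
            print(q,round(d["confidence"],2),np.round(d["point"],1),ray(p,d["point"],0.015).round(3),len(xs),np.round(r[1],1),round(r[2],1))
E
```

```text
pics
0.0 [ 0.22558886 -0.68805992  0.21040432] [-3.09998873e+00 -4.95347220e-01  7.37412564e-04] [ 0.1262905  -0.07152769 -0.18089514] [[0.95, 0.312, -0.001], [0.312, -0.95, 0.002], [-0.0, -0.002, -1.0]]
top [[0.012, -0.993, 0.118, 0.377], [-1.0, -0.012, 0.006, 0.056], [-0.004, -0.118, -0.993, 1.188], [0.0, 0.0, 0.0, 1.0]] [[381.8667546967372, 0.0, 252.4703564807701], [0.0, 381.8667546967372, 191.23192445767612], [0.0, 0.0, 1.0]]
nest 0.74 [178.9 262.7] [0.556 0.032 0.015] 2733 [64.9 43.9] 71.2
housing 0.73 [160.7 178.8] [0.61  0.295 0.015] 730 [38.  20.1] 8.4
spacer 0.9 [272.7 157.3] [0.265 0.347 0.015] 592 [21.4 39.1] 7.4
spacer 0.64 [189.1 122.3] [0.519 0.467 0.015] 502 [36.9 18.6] 35.0
spacer 0.61 [224.  175.8] [0.413 0.297 0.015] 457 [36.6 18.3] 14.7
spacer 0.6 [249.9 230.4] [0.336 0.128 0.015] 518 [37.4 19.5] 77.2
cover 0.76 [221.7 375.3] [ 0.427 -0.314  0.015] 649 [37.7 18.7] 16.7
screwdriver 0.65 [143.  385.7] [ 0.674 -0.353  0.015] 314 [ 9. 61.] 90.0
jar 0.72 [110.6 316. ] [ 0.777 -0.135  0.015] 524 [21.  29.5] 26.6
side [[-0.786, -0.331, 0.521, -0.188], [-0.618, 0.412, -0.6
[... 156 characters left out ...]
0.0, 0.0, 1.0]]
nest 0.76 [188.4 262.8] [0.547 0.041 0.015] 2088 [71.7 42.4] 11.6
nest 0.46 [247.  230.3] [0.443 0.307 0.015] 893 [22.5 48.1] 64.7
housing 0.8 [218.3 178.7] [0.629 0.3   0.015] 974 [25.3 47.1] 60.9
housing 0.41 [156.9 357. ] [ 0.427 -0.306  0.015] 371 [14.3 33.1] 68.2
spacer 0.92 [250.8 234.9] [0.425 0.311 0.015] 827 [21.5 48.3] 63.4
spacer 0.74 [157.7 358.5] [ 0.421 -0.304  0.015] 397 [13.6 36. ] 71.6
spacer 0.68 [286.8 284.1] [0.259 0.339 0.015] 1023 [51.9 24.2] 29.1
spacer 0.58 [267.7 166.2] [0.509 0.457 0.015] 952 [21.5 49.2] 79.0
cover 0.93 [157.1 357.6] [ 0.425 -0.305  0.015] 360 [13.4 32.3] 66.8
screwdriver 0.45 [130.1 301.6] [ 0.682 -0.364  0.015] 156 [ 7.2 25. ] 63.4
```

View pics/top0.png

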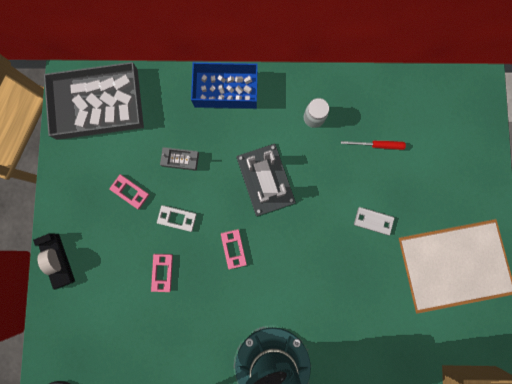

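View pics/side0.png

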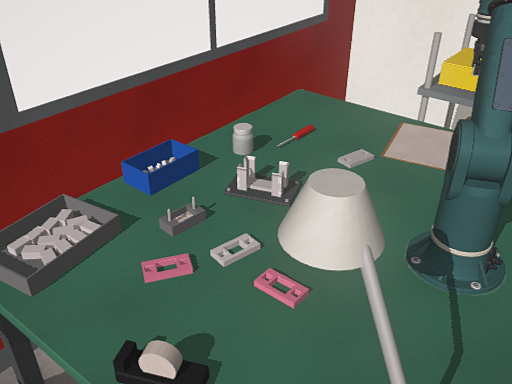

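The nest is at about (row 179, col 266) in the top picture and the housing at (159, 180). The white spacer is at (218, 177) and the cover at (221, 375).

Spacer look-alikes to leave alone are the pink frames at (191, 129), (249, 233) and (272, 161). The white bits in the grey tray at (100, 95) are also not the spacer. The only candidates for the housing and cover are the ones named. In the side view the white spacer is at (250, 235), the housing at (218, 180) and the cover at (157, 357).

Next I'll fit the poses and check them in one overlay.

```bash
cat > fit.py <<'E'
from h import *
from scipy.optimize import minimize
def box(x0,x1,y0,y1,z0,z1): return np.array([[x,y,z] for x in(x0,x1) for y in(y0,y1) for z in(z0,z1)])/1000
def pins(z0): return [box(s*40-4,s*40+4,-4,4,z0,66) for s in(1,-1)]
M={"housing":[box(-55,55,-28,28,0,30)]+pins(30),"spacer":[box(-55,55,-28,28,0,16)],"cover":[box(-55,55,-28,28,0,14)],
 "nest":[box(-100,100,-65,65,0,10)]+[box(*sorted((a*38,a*64)),*sorted((b*31,b*38)),10,84) for a in(1,-1) for b in(1,-1)]}
def world(P,v,z0=0):
    c,s=np.cos(v[2]),np.sin(v[2]); return P@np.array([[c,s,0],[-s,c,0],[0,0,1]])+[v[0],v[1],z0]
def render(pic,name,v,z0=0,S=4):
    m=np.zeros((384*S,512*S),np.uint8)
    for P in M[name]:
        q=(proj(pic,world(P,v,z0))+.5)*S
        cv2.fillConvexPoly(m,cv2.convexHull(np.round(q*16).astype(np.int32)),1,shift=4)
    return cv2.resize(m.astype(np.float32),(512,384),interpolation=cv2.INTER_AREA)
def fit(name,views,v0,z0=0):
    def cost(u):
        v=[u[0]/100,u[1]/100,u[2]/10]; c=0
        for p,m in views:
            r=render(p,name,v,z0); c+=1-np.minimum(r,m).sum()/np.maximum(r,m).sum()
        return c/len(views)
    u0=np.array([v0[0]*100,v0[1]*100,v0[2]*10])
    b=minimize(cost,u0,method="Nelder-Mead",options=dict(initial_simplex=u0+np.vstack([np.zeros(3),np.eye(3)*[1,1,2]]),xatol=.01,fatol=1e-4))
    return np.array([b.x[0]/100,b.x[1]/100,b.x[2]/10]),b.fun
def pick(pic,name,guess,z=.01):
    g=proj(pic,[*guess[:2],z])[0]
    c=[d for d in robot.silhouettes(pic,name) if np.hypot(d["point"][0]-g[1],d["point"][1]-g[0])<20]
    return c[0]["mask"].astype(np.float32) if c else None
E
cat > run.py <<'E'
from fit import *
pt,ps=robot.grab_frame("top"),robot.grab_frame("side")
G={"nest":(.556,.032),"housing":(.61,.295),"spacer":(.42,.30),"cover":(.427,-.31)}
res={}; tiles=[]
for n,g in G.items():
    V=[(p,pick(p,n,g)) for p in(pt,ps)]; V=[x for x in V if x[1] is not None]
    for lab,W in [("both",V)]+([("top",V[:1]),("side",V[1:])] if len(V)==2 else []):
        b=min((fit(n,W,(*g,a)) for a in np.arange(0,np.pi,np.pi/6)),key=lambda r:r[1])
        print(n,lab,b[0].round(4),round(np.degrees(b[0][2]),1),round(b[1],3))
        if lab=="both": res[n]=b[0].tolist()
    row=[]
    for p in(pt,ps):
        S=6; f=cv2.resize(p["frame"],None,fx=S,fy=S,interpolation=cv2.INTER_CUBIC)
        for P in M[n]:
            q=(proj(p,world(P,res[n]))+.5)*S
            cv2.polylines(f,[cv2.convexHull(q.astype(np.float32)).astype(np.int32)],True,(0,255,255),1)
        c=(proj(p,[*res[n][:2],.03])[0]*S).astype(int); h=200
        row.append(f[c[1]-h:c[1]+h,c[0]-h:c[0]+h])
    tiles.append(np.hstack(row))
import json; json.dump(res,open("res.json","w"))
im=np.vstack([np.hstack(tiles[:2]),np.hstack(tiles[2:])]); cv2.imwrite("pics/fit1.png",cv2.resize(im,(800,400),interpolation=cv2.INTER_AREA))
E
python3 run.py
```

```text
nest both [0.5594 0.0246 0.3377] 19.3 0.06
nest top [0.5561 0.0238 0.3387] 19.4 0.021
nest side [0.5622 0.0236 0.3275] 18.8 0.062
housing both [0.618  0.2951 1.4745] 84.5 0.12
housing top [0.6157 0.2928 1.438 ] 82.4 0.074
housing side [0.6224 0.2954 1.4862] 85.2 0.07
spacer both [0.4322 0.2992 1.3405] 76.8 0.252
spacer top [0.43   0.2987 1.3448] 77.1 0.31
spacer side [0.4356 0.2991 1.339 ] 76.7 0.108
cover both [ 0.4313 -0.3104  1.2986] 74.4 0.136
cover top [ 0.4294 -0.3105  1.3009] 74.5 0.082
cover side [ 0.4369 -0.3112  1.3109] 75.1 0.056
```

View pics/fit1.png

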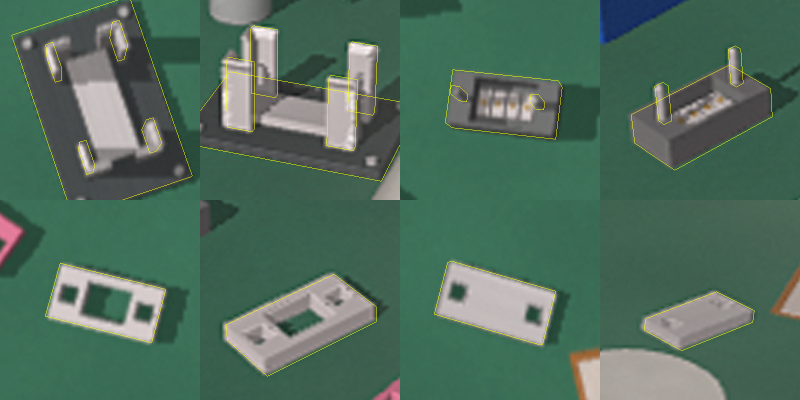

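The overlay fits all four things well; the chosen spacer is the white one, with a window and two holes. The top and side fits disagree by a consistent ~6 mm in x, so I'll calibrate that on a held part. I'll plan the approach to the housing now.

```bash
cat > plan.py <<'E'
import sys,json
from h import *
def plan(x,y,z,yawdeg,step=.042):
    "rows from measured pose to target (tool down, tool x at yaw), evenly split"
    o=robot.get_obs(); p=np.array(o["position"]); Rm=R.from_rotvec(o["orientation"])
    Rt=R.from_euler("z",yawdeg,degrees=True)*R.from_euler("x",180,degrees=True)
    rv=(Rm.inv()*Rt).as_rotvec(); d=np.array([x,y,z])-p
    n=int(max(1,np.ceil(np.linalg.norm(d)/step),np.ceil(np.degrees(np.linalg.norm(rv))/8))); out=[]
    for i in range(n):
        s=np.round(Rm.inv().apply((np.array([x,y,z])-p)/(n-i)),3); t=np.round(np.degrees((Rm.inv()*Rt).as_rotvec())/(n-i),1)
        p=p+Rm.apply(s); Rm=Rm*R.from_rotvec(np.radians(t)); out.append([*s.tolist(),*t.tolist()])
    print("t",round(o["time_s"],2),"F",np.round(o["force"],1),"w",round(o["gripper_width"]*85.4,1),"pos",np.round(o["position"],4))
    for i in range(0,n,10): print(",  ".join(",".join(f"{a:g}" for a in r) for r in out[i:i+10]))
if __name__=="__main__": plan(*map(float,sys.argv[1:5]))
E
python3 plan.py .618 .295 .13 84.5
```

```text
t 1.2 F [0.1 0.  0.7] w 85.4 pos [ 0.2259 -0.689   0.2116]
0.026,-0.031,0.003,0,0,-2.6,  0.028,-0.03,0.003,0,0,-2.6,  0.029,-0.029,0.003,0,0,-2.5,  0.03,-0.027,0.003,0,0,-2.6,  0.031,-0.026,0.003,0,0,-2.5,  0.032,-0.025,0.003,0,0,-2.6,  0.034,-0.023,0.003,0,0,-2.5,  0.034,-0.022,0.003,0,0,-2.6,  0.035,-0.02,0.003,0,0,-2.5,  0.036,-0.019,0.003,0,0,-2.6
0.037,-0.017,0.003,0,0,-2.5,  0.038,-0.015,0.003,0,0,-2.6,  0.038,-0.014,0.003,0,0,-2.5,  0.039,-0.012,0.003,0,0,-2.6,  0.04,-0.01,0.003,0,0,-2.5,  0.04,-0.008,0.003,0,0,-2.6,  0.04,-0.006,0.003,0,0,-2.5,  0.041,-0.005,0.003,0,0,-2.6,  0.041,-0.003,0.003,0,0,-2.5,  0.041,-0.001,0.004,0,0,-2.6
0.041,0.001,0.003,0,0,-2.5,  0.041,0.002,0.004,0,0,-2.6,  0.04,0.004,0.003,0,0,-2.5,  0.04,0.006,0.004,0,0,-2.6,  0.04,0.008,0.003,0,0,-2.5,  0.039,0.01,0.004,0,0,-2.6
```

servo_tool(commands=[0.026,-0.031,0.003,0,0,-2.6,0.028,-0.03,0.003,0,0,-2.6,0.029,-0.029,0.003,0,0,-2.5,0.03,-0.027,0.003,0,0,-2.6,0.031,-0.026,0.003,0,0,-2.5,0.032,-0.025,0.003,0,0,-2.6,0.034,-0.023,0.003,0,0,-2.5,0.034,-0.022,0.003,0,0,-2.6,0.035,-0.02,0.003,0,0,-2.5,0.036,-0.019,0.003,0,0,-2.6], gripper=0.085, force=40)

```text
time_s: 2.2
position: [0.3765, -0.3099, 0.1819]
orientation: [2.914, 1.172, 0.001]
force: [1.3, -0.0, -1.1]
gripper_width: 0.994
finger_force: 0.0
```

servo_tool(commands=[0.037,-0.017,0.003,0,0,-2.5,0.038,-0.015,0.003,0,0,-2.6,0.038,-0.014,0.003,0,0,-2.5,0.039,-0.012,0.003,0,0,-2.6,0.04,-0.01,0.003,0,0,-2.5,0.04,-0.008,0.003,0,0,-2.6,0.04,-0.006,0.003,0,0,-2.5,0.041,-0.005,0.003,0,0,-2.6,0.041,-0.003,0.003,0,0,-2.5,0.041,-0.001,0.004,0,0,-2.6])

```text
time_s: 3.2
position: [0.5286, 0.07, 0.1508]
orientation: [2.583, 1.787, 0.001]
force: [0.2, 0.0, -0.5]
gripper_width: 0.998
finger_force: 0.0
```

servo_tool(commands=[0.041,0.001,0.003,0,0,-2.5,0.041,0.002,0.004,0,0,-2.6,0.04,0.004,0.003,0,0,-2.5,0.04,0.006,0.004,0,0,-2.6,0.04,0.008,0.003,0,0,-2.5,0.039,0.01,0.004,0,0,-2.6,0,0,0,0,0,0,0,0,0,0,0,0])

```text
time_s: 4.0
position: [0.6178, 0.2959, 0.1292]
orientation: [-2.323, -2.115, 0.001]
force: [-0.1, -0.8, 0.1]
gripper_width: 0.994
finger_force: 0.0
```

```bash
python3 plan.py .618 .295 .019 84.5
```

```text
t 4.0 F [-0.1 -0.8  0.1] w 84.9 pos [0.6178 0.2959 0.1292]
-0,0,0.037,-0,-0,0,  -0,0,0.037,-0,-0,0.1,  -0.001,0,0.036,-0,-0,0
```

servo_tool(commands=[0,0,0.03,0,0,0,0,0,0.03,0,0,0,0,0,0.025,0,0,0,-0.001,0,0.015,0,0,0,0,0,0.01,0,0,0,0,0,0,0,0,0])

```text
time_s: 4.6
position: [0.6174, 0.2924, 0.0187]
orientation: [2.326, 2.112, -0.004]
force: [0.2, 0.9, 0.0]
gripper_width: 0.995
finger_force: 0.0
```

servo_tool(commands=[0,0,0,0,0,0,0,0,0,0,0,0,0,0,0,0,0,0,0,0,0,0,0,0,0,0,0,0,0,0,0,0,0,0,0,0,0,0,0,0,0,0], gripper=0.03, force=40)

```text
time_s: 5.3
position: [0.6179, 0.2938, 0.0196]
orientation: [2.324, 2.113, 0.0]
force: [-0.0, 0.1, 0.2]
gripper_width: 0.351
finger_force: 0.0
```

```bash
python3 - <<'E'
from fit import *
o=robot.get_obs(); print(o["gripper_width"],o["finger_force"],o["position"])
t=[]
for n in("top","side"):
    p=robot.grab_frame(n); c=proj(p,[.618,.294,.03])[0].astype(int); print(c)
    f=p["frame"][max(0,c[1]-50):c[1]+50,c[0]-50:c[0]+50]; t.append(cv2.resize(f,(400,400),interpolation=cv2.INTER_CUBIC))
cv2.imwrite("pics/g1.png",np.hstack(t))
E
```

```text
0.3511311482518859 0.0 [0.61792961 0.29378907 0.01963025]
[178 157]
[182 214]
```

View pics/g1.png

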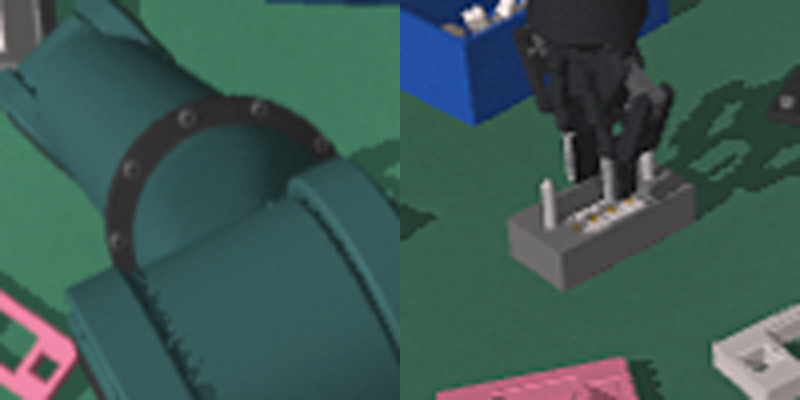

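The fingers closed to 30 mm without gripping. The top view is blocked by the arm, and in the side view the housing seems to lie nearer the camera than the fingers. I'll refit the housing and mark where the TCP should appear.

```bash
python3 - <<'E'
from fit import *
o=robot.get_obs(); p=robot.grab_frame("side"); m=pick(p,"housing",(.61,.294),.02)
b=min((fit("housing",[(p,m)],(.61,.294,a)) for a in(1.3,1.5,1.7)),key=lambda r:r[1]); print(b, np.degrees(b[0][2]))
S=8; f=cv2.resize(p["frame"],None,fx=S,fy=S,interpolation=cv2.INTER_CUBIC)
for P in M["housing"][:1]:
    for v,c in((b[0],(0,255,255)),((.6224,.2954,1.486),(255,255,0))):
        cv2.polylines(f,[cv2.convexHull(((proj(p,world(P,v))+.5)*S).astype(np.float32)).astype(np.int32)],True,c,1)
Rm=R.from_rotvec(o["orientation"]).as_matrix(); P0=np.array(o["position"])
for y in(-.015,0,.015):
    q=((proj(p,np.array([P0+Rm@[0,y,.011],P0+Rm@[0,y,-.04]]))+.5)*S).astype(int); cv2.line(f,tuple(map(int,q[0])),tuple(map(int,q[1])),(0,0,255),1)
c=((proj(p,[.61,.294,.03])[0])*S).astype(int); cv2.imwrite("pics/g2.png",f[c[1]-300:c[1]+200,c[0]-300:c[0]+300])
E
```

```text
(array([0.62205636, 0.29576425, 1.45431884]), np.float64(0.17084479331970215)) 83.3263316136699
```

View pics/g2.png

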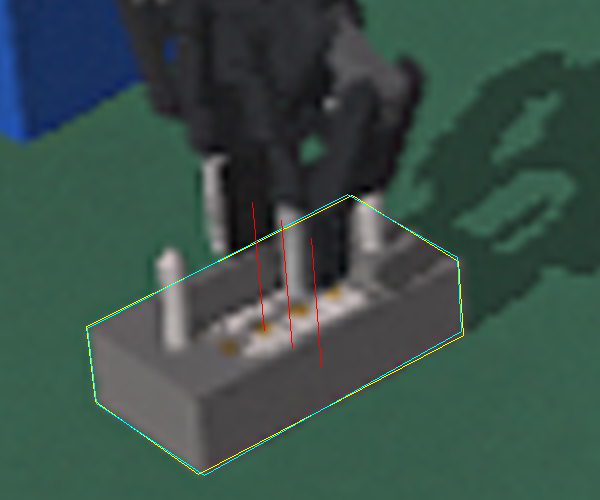

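servo_tool(commands=[0,0,-0.03,0,0,0,0,0,-0.04,0,0,0,0,0,-0.04,0,0,0,0,0,0,0,0,0,0,0,0,0,0,0])

```text
time_s: 6.0
position: [0.6186, 0.2941, 0.1309]
orientation: [2.324, 2.113, 0.004]
force: [-0.2, -0.2, -0.6]
gripper_width: 0.354
finger_force: 0.0
```

```bash
python3 - <<'E'
from fit import *
o=robot.get_obs(); p=robot.grab_frame("side"); f=p["frame"]; print(o["position"],R.from_rotvec(o["orientation"]).as_matrix().round(3).tolist())
Rm=R.from_rotvec(o["orientation"]).as_matrix(); P0=np.array(o["position"])
b=cv2.imread("pics/side0.png"); d=np.abs(f.astype(int)-b).sum(2)
S=6; g=cv2.resize(f,None,fx=S,fy=S,interpolation=cv2.INTER_CUBIC)
for y in(-.015,0,.015):
    q=((proj(p,np.array([P0+Rm@[0,y,.011],P0+Rm@[0,y,-.06]]))+.5)*S).astype(int); cv2.line(g,tuple(map(int,q[0])),tuple(map(int,q[1])),(0,0,255),1); print(q/S)
c=((proj(p,P0)[0])*S).astype(int); print(c/S)
t=g[c[1]-300:c[1]+250,c[0]-250:c[0]+150]
p=robot.grab_frame("top"); g=cv2.resize(p["frame"],None,fx=S,fy=S,interpolation=cv2.INTER_CUBIC)
for P in M["housing"][:1]: cv2.polylines(g,[cv2.convexHull(((proj(p,world(P,(.618,.2951,1.4745)))+.5)*S).astype(np.float32)).astype(np.int32)],True,(0,255,255),1)
q=((proj(p,P0)[0])*S).astype(int); cv2.circle(g,tuple(map(int,q)),5,(0,0,255),2)
u=g[q[1]-275:q[1]+275,q[0]-200:q[0]+200]
cv2.imwrite("pics/g3.png",np.hstack([t,u]))
E
```

```text
[0.6185927  0.29412052 0.13091805] [[0.095, 0.995, 0.002], [0.995, -0.095, 0.001], [0.001, 0.002, -1.0]]
[[184.33333333 187.33333333]
 [182.33333333 162.5       ]]
[[180.5        185.16666667]
 [178.33333333 160.33333333]]
[[176.83333333 183.        ]
 [174.66666667 158.33333333]]
[179.66666667 180.83333333]
```

View pics/g3.png

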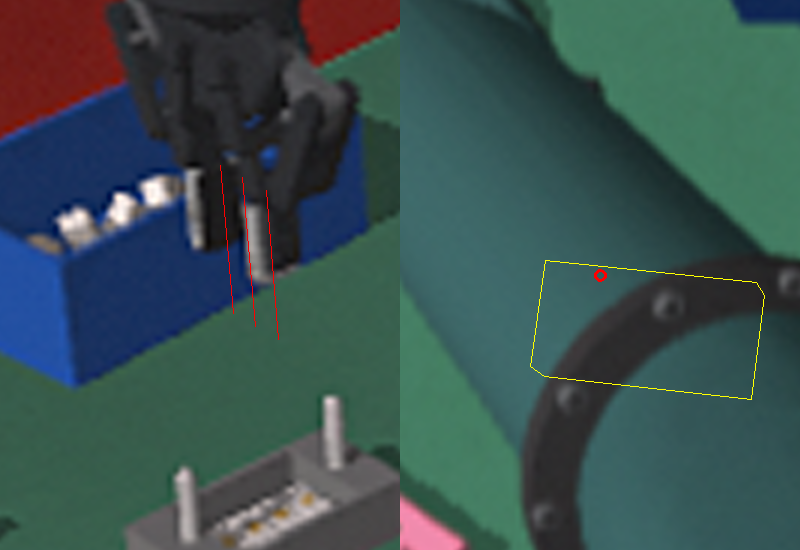

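The side view shows fingertips ending about 10 px (28 mm) above where the TCP reading puts them. The lateral error is only about 2 px, so the tool really sits higher than reported. It hovered over the housing, which did not move. I'll open the gripper and measure the tips numerically.

servo_tool(commands=[0,0,0,0,0,0,0,0,0,0,0,0,0,0,0,0,0,0,0,0,0,0,0,0,0,0,0,0,0,0,0,0,0,0,0,0], gripper=0.085)

```text
time_s: 6.7
position: [0.6179, 0.2938, 0.1295]
orientation: [-2.324, -2.113, 0.0]
force: [0.2, -0.5, 0.2]
gripper_width: 0.995
finger_force: 0.0
```

```bash
cat > asc.py <<'E'
from fit import *
import sys
o=robot.get_obs(); p=robot.grab_frame("side"); f=p["frame"].astype(int)
Rm=R.from_rotvec(o["orientation"]).as_matrix(); P0=np.array(o["position"]); print(P0.round(4),o["gripper_width"],o["force"].round(1) if hasattr(o["force"],"round") else o["force"])
h=o["gripper_width"]*.0427
for y in(-h,h): print("tip expected [col,row]",proj(p,P0+Rm@[0,y,.011]).round(1))
c=proj(p,P0)[0].astype(int); b,g,r=f[...,0],f[...,1],f[...,2]
ch=np.where((g>r+18)&(g>b+5),'.',np.where(b>r+35,'b',np.where(r>g+30,'r',np.where(f.sum(2)<150,'#',np.where(f.sum(2)<330,'+','o')))))
print("cols from",c[0]-30)
for y in range(c[1]-28,c[1]+25): print(y,''.join(ch[y,c[0]-30:c[0]+25]))
E
python3 asc.py
```

```text
[0.6179 0.2938 0.1295] 0.9948177329778813 [ 0.2 -0.5  0.2]
tip expected [col,row] [[191.3 191.4]]
tip expected [col,row] [[170.  179.3]]
cols from 150
153 bbbbbbbbbbbboo#######bbbbbbbb+####################.....
154 bbbbbbbbbbbbo+#######bbbbbbbbb#####################....
155 bbbbbbbbbbbboo#######bbbbbbbbb+######bb+####bb#####....
156 bbbbbbbbbbbbo+#######bbbbbbbbbb######bb+####bb#####....
157 bbbbbbbbbbbboo+######+ooobbbbbbbb#####b+#####b#####....
158 bbbbbbbbbbbb+++######ooo+bbbbbbbb+####bb###########....
159 bbbbbbbbbbbb+++######ooo++bbbbbbbb#################....
160 bbbbbbbbbbbboo+######++++bbbbbbbbb+################....
161 bbbbbbbbbbbooo+######+bbbbbbbbbbbbb################....
162 bbbbbbbbbbbooo+######bbbbbbbbbbbbbb+#####+#######......
163 bbbbbbbooobboo+######bbbbbbbbbbbbbbb###########bb+.....
164 bbbbbbboooobooo+###bbbbbbbbbbbbbbbbb++####+##bbbb+.....
165 o+bbbbooooo+oo+bbbbbbbbbbbbbbbbbbbb+oo++#####bbbb+.....
166 ooobbboooo++bbbbbbbbbbbbbbbbbbbbbbbboo++#####bbbb+.....
167 ooo+bboooobbbbbbbbbbbbbbbbbbbbbbbbbboo+######bbbb+.....
168 ooo+boooobbbbbbbbbbbbbbbbbbbbbbbbbbboo+######
[... 1530 characters left out ...]
........................................
195 b+.....................................................
196 .......................................................
197 ..........................................oo+..........
198 ..........................................ooo..........
199 ..........................................ooo..........
200 ..........................................ooo..........
201 ..........................................ooo..........
202 .........................................+ooo..........
203 .......................................+++ooo..........
204 .....................................+++++ooo+.........
205 ...................................+++++++ooo+++.......
```

Open tips appear about 14 px (41 mm) higher than the shut-tip position implied by the TCP: roughly 27 mm of constant height error plus the 13 mm swing. I'll go down slowly, watching the force.

servo_tool(commands=[0,0,0.04,0,0,0,0,0,0.04,0,0,0,0,0,0.025,0,0,0,0,0,0.005,0,0,0,0,0,0.003,0,0,0,0,0,0.003,0,0,0,0,0,0,0,0,0])

```text
time_s: 7.45
position: [0.6189, 0.2944, 0.0149]
orientation: [2.324, 2.113, 0.004]
force: [0.3, 0.7, -1.6]
gripper_width: 0.996
finger_force: 0.0
```

```bash
python3 asc.py
```

```text
[0.6189 0.2944 0.0149] 0.9963206748159495 [ 0.3  0.7 -1.6]
tip expected [col,row] [[193.7 228.8]]
tip expected [col,row] [[173.3 215.7]]
cols from 152
190 bbbbbbbb.....#########....#########....+####+#####.....
191 bbbbbbb......+o++#####.....######......###########.....
192 bbbbb.........o+######.......####....+############.....
193 bbb...........o+######.......+####################.....
194 b.............oo######........#####################....
195 ..............oo#######.......+#######..###########....
196 ..............oo#######........######...+##########....
197 ..............o+#######.........#####+..+##########....
198 ..............oo+######...........+###..+##########....
199 ...............o+######...........+###+.+##########....
200 ...............o+#####.............################....
201 ...............o+#####..............+##############....
202 ................+###................###############....
203 .....................................#####+######......
204 ...................................+++#########........
205 .................................++++o+######
[... 1530 characters left out ...]
o+++o++++++++++++.......................
232 ...............+o++o++++++++++.........................
233 ................+ooo++++++++...........................
234 .................+oo++++++.............................
235 ...................o++++...............................
236 ....................++.................................
237 .......................................................
238 .......................................................
239 .......................................................
240 .......................................................
241 .......................................................
242 .......................................................
```

servo_tool(commands=[0,0,0.004,0,0,0,0,0,0.004,0,0,0,0,0,0.003,0,0,0,0,0,0,0,0,0])

```text
time_s: 7.9
position: [0.6174, 0.2935, 0.002]
orientation: [-2.324, -2.113, 0.002]
force: [-0.3, 1.2, -1.0]
gripper_width: 0.994
finger_force: 0.0
```

servo_tool(commands=[0,0,0.004,0,0,0,0,0,0.004,0,0,0,0,0,0,0,0,0])

```text
time_s: 8.2
position: [0.6174, 0.2935, -0.0062]
orientation: [-2.324, -2.113, 0.002]
force: [0.7, -0.8, -1.0]
gripper_width: 0.994
finger_force: 0.0
```

```bash
python3 asc.py | head -42
```

```text
[ 0.6174  0.2935 -0.0062] 0.9939730088250921 [ 0.7 -0.8 -1. ]
tip expected [col,row] [[194.8 235.3]]
tip expected [col,row] [[174.6 222.2]]
cols from 154
197 .............++######....##########..++####+#####......
198 .............oo+#####.....+######....############......
199 .............oo#######......####+...#############......
200 .............oo#######......+####++##############......
201 .............o+#######.......+####################.....
202 .............oo+######.......+######++o+#########......
203 .............+++######........+#####++o+####.####+.....
204 ..............o+######.........#####++++####.+###+.....
205 ..............o+######.........+++###+o+##########.....
206 ..............o+######.......++++++##+o+##########.....
207 ..............o+######.....++++++++###++##########.....
208 ..............o+####.....+++++++++++##############.....
209 ..............oo##.....+++++++++++o+##############+....
210 .............ooo+....+++++++++++++o++###########++++...
211 .............ooo+..++++++++++++++oo+##########++++++...
212 .............ooo++++++++++++++++ooooo++###
[... 633 characters left out ...]
+++++++++++++++++++++++++++++...........
224 .....++++++++++++++++++++++++++++++++++++++............
225 ......+o+++++++++++++++++++++++++++++++++..............
226 ......+++++++++++++++++++++++++++++++++................
227 ......+o+++++++++++++++++++++++++++++..................
228 .......+oo++++++oo+++++++++++++++++....................
229 ........+++oo++++o+++++++++++++++......................
230 ..........+o++++oo+++++++++++++........................
231 ...........++o+++o++++++++++++.........................
232 .............+o+oo++++++++++...........................
233 ..............+o+o++++++++.............................
234 ...............+oo++++++...............................
```

The fingers now straddle the housing with no contact. I'll go a little lower and grip.

servo_tool(commands=[0,0,0.004,0,0,0,0,0,0.003,0,0,0,0,0,0,0,0,0])

```text
time_s: 8.55
position: [0.6175, 0.2936, -0.013]
orientation: [-2.324, -2.113, 0.001]
force: [-1.5, -0.5, 0.1]
gripper_width: 0.994
finger_force: 0.0
```

servo_tool(commands=[0,0,0,0,0,0,0,0,0,0,0,0,0,0,0,0,0,0,0,0,0,0,0,0,0,0,0,0,0,0,0,0,0,0,0,0], gripper=0.04, force=40)

```text
time_s: 9.15
position: [0.6183, 0.294, -0.012]
orientation: [2.324, 2.113, 0.001]
force: [0.2, -0.2, 2.9]
gripper_width: 0.645
finger_force: 44.6
```

```bash
python3 asc.py | head -32
```

```text
[ 0.6183  0.294  -0.012 ] 0.6447583423104102 [ 0.2 -0.2  2.9]
tip expected [col,row] [[190.9 234.6]]
tip expected [col,row] [[177.8 226.1]]
cols from 153
198 ............#####+#########################+++##.......
199 .............+.####################..########+##.......
200 ................##+######..+#####...+++######+##.......
201 ................########...+###+...##+#####++###.......
202 ................########++..+###.##########++###.......
203 .................#########..+###################.......
204 .................++++#####..+###################.......
205 .................+o+######...+#####+++##########.......
206 ..................o+######....#####+++##########.......
207 ..................o+######..++++###+o+##########+......
208 ..................oo#####+++++++###+o++#########++.....
209 ...............oo.oo###++++++++++##++##########+++++...
210 ..............ooo+oo##+++++++++++##############++++++..
211 ...............oo+oo+++++++++++++###############+++++..
212 ...............oo+++++++++++++++++############+++++++..
213 ...............oo+++++++++++++++o+##########+++++++++..
214 ..............+ooo+++++++++++ooo+++########++++++++++..
215 ............+++ooo++++++++++o++++oo++#####+++++++++++..
216 ...........++++ooo+++++++oooo++rroo++#####+++++++++++..
217 .........++++++ooo++++++oo+oooooooo+######+++++++++++..
218 .......++++++++ooo+++++oo++r+oooooo++#####++++++++++++.
219 ......+++++++++ooo+++o+oooooooooooo++#####++++++++++++.
220 ......+o+++++++ooo++++++++oooooo++oo+#####++++++++++...
221 ......+oo+++++++oo+++++++ooooo++++oo+#####++++++++.....
222 ......+oo++++++++++++++++ooo++++++oo+#####+++++++......
223 ......++o+++++++++++++++++++++++++oo+####++++++........
224 .......+o+++++++++++++++++++++++++oo+##++++++..........
225 .......+o++++++++++++++++++++++++++++++++++............
```

Gripped at 55 mm, 45 N. Since the height reading is biased, I'll work with heights relative to this grasp: the housing should seat at reported z ≈ -0.012 + 0.020 = 0.008. Now I'll lift and carry it.

servo_tool(commands=[0,0,-0.01,0,0,0,0,0,-0.02,0,0,0,0,0,-0.03,0,0,0,0,0,-0.04,0,0,0,0,0,-0.03,0,0,0,0,0,0,0,0,0])

```text
time_s: 9.8
position: [0.6206, 0.2956, 0.1226]
orientation: [2.323, 2.112, 0.013]
force: [0.2, 0.8, -1.7]
gripper_width: 0.649
finger_force: 44.1
```

```bash
sed -i 's/print("t"/print("ff",round(o["finger_force"],1),"t"/' plan.py; python3 plan.py .558 .024 .118 19.2
```

```text
ff 44.1 t 9.8 F [ 0.2  0.8 -1.7] w 55.4 pos [0.6206 0.2956 0.1226]
-0.031,-0.004,0,0,-0.1,7.3,  -0.031,-0,0,0,-0.1,7.3,  -0.031,0.004,0.001,0,-0,7.2,  -0.03,0.008,0,0,-0.1,7.3,  -0.029,0.011,0.001,0,-0.1,7.2,  -0.027,0.015,0.001,0.1,-0,7.3,  -0.025,0.018,0,0,-0.1,7.2,  -0.022,0.021,0.001,0.1,-0,7.3,  -0.02,0.024,0,0,-0.1,7.2
```

servo_tool(commands=[-0.031,-0.004,0,0,0,7.3,-0.031,0,0,0,0,7.3,-0.03,0.004,0,0,0,7.2,-0.03,0.008,0,0,0,7.3,-0.028,0.011,0,0,0,7.2,-0.026,0.014,0,0,0,7.3,-0.024,0.018,0,0,0,7.2,-0.022,0.021,0,0,0,7.3,-0.019,0.023,0,0,0,7.2,0,0,0,0,0,0])

```text
time_s: 10.8
position: [0.5541, 0.0207, 0.1162]
orientation: [3.096, 0.511, -0.01]
force: [-0.7, 0.6, -2.1]
gripper_width: 0.648
finger_force: 44.1
```

servo_tool(commands=[0,0,0,0,0,0,0,0,0,0,0,0,0,0,0,0,0,0])

```text
time_s: 11.1
position: [0.5576, 0.0287, 0.1173]
orientation: [-3.096, -0.529, 0.0]
force: [0.1, -0.1, -2.8]
gripper_width: 0.647
finger_force: 44.1
```

```bash
python3 plan.py .558 .024 .118 19.2; cat > held.py <<'E'
from fit import *
import sys
n=sys.argv[1]; z0=float(sys.argv[2]); o=robot.get_obs(); x,y,_=o["position"]; Rm=R.from_rotvec(o["orientation"]).as_matrix(); a=np.arctan2(Rm[1,0],Rm[0,0])
print("tcp",np.round([x,y],4),"yaw",round(np.degrees(a),1))
p=robot.grab_frame("side"); N=(.5594,.0246,.3377)
for q in(n,"nest"):
    g=proj(p,[x,y,z0+.015])[0]
    for d in robot.silhouettes(p,q)[:3]: print(q,round(d["confidence"],2),d["point"],g.round(),d["mask"].sum())
S=5; f=cv2.resize(p["frame"],None,fx=S,fy=S,interpolation=cv2.INTER_CUBIC)
for m,v,z,c in((n,(x,y,a),z0,(0,255,255)),("nest",(.5622,.0236,.3348),0,(255,255,0))):
    for P in M[m]: cv2.polylines(f,[cv2.convexHull(((proj(p,world(P,v,z))+.5)*S).astype(np.float32)).astype(np.int32)],True,c,1)
c=(proj(p,[x,y,.08])[0]*S).astype(int); cv2.imwrite(sys.argv[3],f[c[1]-300:c[1]+270,c[0]-330:c[0]+330])
E
python3 held.py housing .13 pics/held1.png
```

```text
ff 44.1 t 11.1 F [ 0.1 -0.1 -2.8] w 55.2 pos [0.5576 0.0287 0.1173]
-0.001,0.005,-0.001,-0.1,0,0.2
tcp [0.5576 0.0287] yaw 19.4
housing 0.77 [147.4, 265.2] [263. 146.] 585
nest 0.76 [184.8, 262.1] [263. 146.] 2173
```

View pics/held1.png

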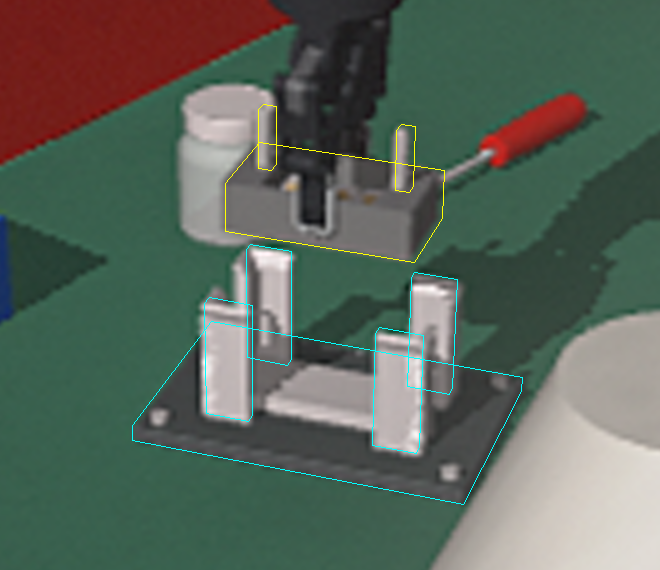

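The held housing overlays its predicted place (underside z 0.13) within about 1–2 px, which confirms the z offset. The nest model also lines up. I'll quantify the remaining xy bias before lowering.

```bash
python3 - <<'E'
from fit import *
o=robot.get_obs(); x,y,_=o["position"]; print(x,y)
for cam in("side","top"):
    p=robot.grab_frame(cam); m=pick(p,"housing",(x,y),.145)
    if m is None: print(cam,"none"); continue
    if cam=="side": m=cv2.morphologyEx(m,cv2.MORPH_CLOSE,np.ones((9,9)))
    for z in(.127,.13): b=fit("housing",[(p,m)],(x,y,.337),z); print(cam,z,b[0].round(4),np.degrees(b[0][2]).round(1),round(b[1],3))
E
python3 plan.py .558 .0235 .118 19.3
```

```text
0.5576869309545626 0.028089007185180277
side 0.127 [0.5653 0.0236 0.3476] 19.9 0.135
side 0.13 [0.5618 0.0283 0.3712] 21.3 0.139
top none
ff 44.1 t 11.45 F [-0.4  1.1 -1.7] w 55.3 pos [0.5576 0.0274 0.1176]
-0.001,0.004,-0,-0,-0,-0
```

The bias-corrected nest centre is (0.558, 0.0235). I'll shift there and start lowering.

servo_tool(commands=[-0.001,0.004,0,0,0,0,0,0,0.02,0,0,0,0,0,0.02,0,0,0,0,0,0,0,0,0,0,0,0,0,0,0,0,0,0,0,0,0])

```text
time_s: 12.05
position: [0.5588, 0.0229, 0.0785]
orientation: [3.097, 0.525, 0.003]
force: [0.2, 0.6, -2.3]
gripper_width: 0.646
finger_force: 44.0
```

```bash
python3 plan.py .558 .0235 .028 19.3
```

```text
ff 44.0 t 12.05 F [ 0.2  0.6 -2.3] w 55.1 pos [0.5588 0.0229 0.0785]
-0,-0,0.025,0,-0,-0,  -0.001,-0.001,0.025,0,-0.1,-0.1
```

servo_tool(commands=[0,0,0.01,0,0,0,0,0,0.01,0,0,0,0,0,0.01,0,0,0,0,0,0.01,0,0,0,0,0,0.01,0,0,0,0,0,0.005,0,0,0,0,0,0,0,0,0])

```text
time_s: 12.75
position: [0.5572, 0.0229, 0.0215]
orientation: [-3.097, -0.525, 0.003]
force: [-0.1, -0.4, -2.3]
gripper_width: 0.646
finger_force: 44.1
```

servo_tool(commands=[0,0,0.005,0,0,0,0,0,0.004,0,0,0,0,0,0.003,0,0,0,0,0,0.002,0,0,0,0,0,0,0,0,0,0,0,0,0,0,0])

```text
time_s: 13.35
position: [0.558, 0.023, 0.0086]
orientation: [3.097, 0.525, 0.0]
force: [-0.3, -0.3, -1.6]
gripper_width: 0.642
finger_force: 44.1
```

servo_tool(commands=[0,0,0.001,0,0,0,0,0,0.001,0,0,0,0,0,0,0,0,0,0,0,0,0,0,0])

```text
time_s: 13.75
position: [0.5582, 0.023, 0.0079]
orientation: [3.097, 0.525, 0.001]
force: [-3.3, 0.0, 8.9]
gripper_width: 0.644
finger_force: 45.3
```

Contact at the expected height (z 0.0079), so it is seated. Releasing and rising.

servo_tool(commands=[0,0,0,0,0,0,0,0,0,0,0,0,0,0,0,0,0,0,0,0,0,0,0,0,0,0,0,0,0,0], gripper=0.085)

```text
time_s: 14.25
position: [0.5579, 0.023, 0.0065]
orientation: [3.097, 0.525, -0.0]
force: [-0.3, -0.3, 0.7]
gripper_width: 0.994
finger_force: 0.0
```

servo_tool(commands=[0,0,-0.01,0,0,0,0,0,-0.03,0,0,0,0,0,-0.04,0,0,0,0,0,-0.04,0,0,0,0,0,0,0,0,0,0,0,0,0,0,0])

```text
time_s: 14.85
position: [0.5587, 0.023, 0.1281]
orientation: [3.097, 0.525, 0.005]
force: [0.1, -0.1, -0.5]
gripper_width: 0.995
finger_force: 0.0
```

```bash
python3 plan.py .432 .299 .08 76.8; python3 - <<'E'
from fit import *
p=robot.grab_frame("side"); m=pick(p,"housing",(.558,.0235),.035)
S=6; f=cv2.resize(p["frame"],None,fx=S,fy=S,interpolation=cv2.INTER_CUBIC)
for P in M["housing"]: cv2.polylines(f,[cv2.convexHull(((proj(p,world(P,(.562,.0235,.3368),.02))+.5)*S).astype(np.float32)).astype(np.int32)],True,(0,255,255),1)
c=(proj(p,[.558,.0235,.05])[0]*S).astype(int); cv2.imwrite("pics/seat1.png",f[c[1]-230:c[1]+170,c[0]-240:c[0]+240])
E
```

```text
ff 0.0 t 14.85 F [ 0.1 -0.1 -0.5] w 85.0 pos [0.5587 0.023  0.1281]
-0.004,-0.038,0.006,0,-0,-7.2,  0.001,-0.038,0.006,0,-0,-7.2,  0.006,-0.037,0.006,0,-0,-7.2,  0.011,-0.036,0.006,0,-0,-7.2,  0.015,-0.035,0.006,0,-0,-7.2,  0.019,-0.033,0.006,0,-0,-7.2,  0.023,-0.03,0.006,0.1,-0,-7.2,  0.028,-0.027,0.006,0.1,-0.1,-7.2
```

View pics/seat1.png

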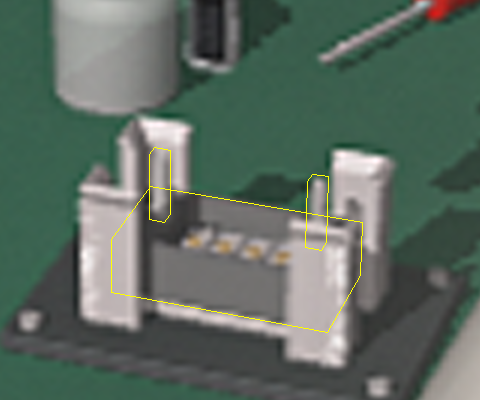

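The housing sits flat in the pocket, both pins matching the seated overlay. Next, the white spacer at (0.432, 0.299).

servo_tool(commands=[-0.004,-0.038,0.006,0,0,-7.2,0.001,-0.038,0.006,0,0,-7.2,0.006,-0.037,0.006,0,0,-7.2,0.011,-0.036,0.006,0,0,-7.2,0.015,-0.035,0.006,0,0,-7.2,0.019,-0.033,0.006,0,0,-7.2,0.023,-0.03,0.006,0,0,-7.2,0.028,-0.027,0.006,0,0,-7.2,0,0,0,0,0,0,0,0,0,0,0,0])

```text
time_s: 15.95
position: [0.4294, 0.2997, 0.0771]
orientation: [-2.459, -1.955, 0.006]
force: [1.0, 0.1, 0.3]
gripper_width: 0.997
finger_force: 0.0
```

```bash
python3 plan.py .432 .299 -.013 76.9
```

```text
ff 0.0 t 15.95 F [1.  0.1 0.3] w 85.2 pos [0.4294 0.2997 0.0771]
0,0.001,0.03,-0.1,0,0,  0,0.001,0.03,-0,0.1,0,  0,0.001,0.03,-0.1,0,0.1
```

servo_tool(commands=[0,0.001,0.03,0,0,0,0,0,0.03,0,0,0,0,0,0.015,0,0,0,0,0,0.008,0,0,0,0,0,0.004,0,0,0,0,0,0,0,0,0,0,0,0,0,0,0])

```text
time_s: 16.65
position: [0.4326, 0.2992, -0.0078]
orientation: [2.462, 1.952, 0.001]
force: [-0.1, 0.7, -0.6]
gripper_width: 0.994
finger_force: 0.0
```

```bash
python3 plan.py .432 .299 -.013 76.9
```

```text
ff 0.0 t 16.65 F [-0.1  0.7 -0.6] w 84.8 pos [ 0.4326  0.2992 -0.0078]
-0,-0.001,0.005,0,-0,-0.1
```

servo_tool(commands=[0,0,0.003,0,0,0,0,0,0.003,0,0,0,0,0,0,0,0,0])

```text
time_s: 16.95
position: [0.432, 0.2992, -0.0145]
orientation: [2.461, 1.953, -0.0]
force: [-0.4, 0.2, 0.3]
gripper_width: 0.997
finger_force: 0.0
```

servo_tool(commands=[0,0,0,0,0,0,0,0,0,0,0,0,0,0,0,0,0,0,0,0,0,0,0,0,0,0,0,0,0,0,0,0,0,0,0,0,0,0,0,0,0,0], gripper=0.04, force=30)

```text
time_s: 17.65
position: [0.4321, 0.2993, -0.0141]
orientation: [2.461, 1.953, 0.0]
force: [-0.0, -0.9, 5.3]
gripper_width: 0.644
finger_force: 31.9
```

Gripped at 55 mm. Lifting and carrying.

servo_tool(commands=[0,0,-0.01,0,0,0,0,0,-0.03,0,0,0,0,0,-0.04,0,0,0,0,0,-0.04,0,0,0,0,0,-0.01,0,0,0,0,0,0,0,0,0,0,0,0,0,0,0])

```text
time_s: 18.35
position: [0.4315, 0.2985, 0.1149]
orientation: [2.461, 1.952, -0.002]
force: [-0.8, -0.2, -0.3]
gripper_width: 0.645
finger_force: 32.3
```

```bash
python3 plan.py .558 .023 .118 19.2
```

```text
ff 32.3 t 18.35 F [-0.8 -0.2 -0.3] w 55.1 pos [0.4315 0.2985 0.1149]
-0.03,0.023,-0,-0,0,7.2,  -0.027,0.027,-0,-0,0,7.2,  -0.023,0.03,-0,0,0,7.2,  -0.019,0.033,-0.001,0,0,7.2,  -0.015,0.035,-0,0,0,7.2,  -0.011,0.036,-0.001,0,0,7.2,  -0.006,0.037,-0,0,0,7.2,  -0.001,0.038,-0.001,0,0.1,7.2
```

servo_tool(commands=[-0.03,0.023,0,0,0,7.2,-0.027,0.027,0,0,0,7.2,-0.023,0.03,0,0,0,7.2,-0.019,0.033,0,0,0,7.2,-0.015,0.035,0,0,0,7.2,-0.011,0.036,0,0,0,7.2,-0.006,0.037,0,0,0,7.2,-0.001,0.038,0,0,0,7.2,0,0,0,0,0,0,0,0,0,0,0,0])

```text
time_s: 19.35
position: [0.5573, 0.0226, 0.1136]
orientation: [3.097, 0.523, -0.006]
force: [0.3, 1.2, -0.9]
gripper_width: 0.644
finger_force: 32.3
```

servo_tool(commands=[0,0,0.01,0,0,0,0,0,0,0,0,0,0,0,0,0,0,0])

```text
time_s: 19.65
position: [0.5574, 0.0253, 0.1047]
orientation: [-3.096, -0.529, 0.003]
force: [-0.0, -0.5, -0.7]
gripper_width: 0.642
finger_force: 32.3
```

```bash
python3 plan.py .558 .023 .106 19.2; python3 - <<'E'
from fit import *
o=robot.get_obs(); x,y,z=o["position"]; z0=z+.0143; print(x,y,z)
p=robot.grab_frame("side"); m=pick(p,"spacer",(x,y),z0+.01)
if m is None: print("none")
else:
    m=cv2.morphologyEx(m,cv2.MORPH_CLOSE,np.ones((11,11)))
    b=fit("spacer",[(p,m)],(x,y,.337),z0); print(b[0].round(4),np.degrees(b[0][2]).round(1),round(b[1],3))
E
```

```text
ff 32.3 t 19.65 F [-0.  -0.5 -0.7] w 54.8 pos [0.5574 0.0253 0.1047]
-0,0.002,-0.001,-0.1,0.1,0.2
0.5573697802267453 0.02525800545010057 0.10466269429988613
[0.5633 0.0247 0.3815] 21.9 0.105
```

Spacer is centred within about 2 mm of the pocket; nudge and lower.

servo_tool(commands=[0,0.002,0.01,0,0,0,0,0,0.01,0,0,0,0,0,0,0,0,0,0,0,0.01,0,0,0,0,0,0.01,0,0,0,0,0,0.005,0,0,0,0,0,0,0,0,0])

```text
time_s: 20.45
position: [0.5584, 0.0222, 0.0595]
orientation: [-3.097, -0.526, 0.003]
force: [-0.3, 0.8, -0.4]
gripper_width: 0.641
finger_force: 32.3
```

servo_tool(commands=[0,0,0.008,0,0,0,0,0,0.006,0,0,0,0,0,0.004,0,0,0,0,0,0.003,0,0,0,0,0,0,0,0,0,0,0,0,0,0,0])

```text
time_s: 21.05
position: [0.5589, 0.0223, 0.0394]
orientation: [-3.097, -0.525, 0.001]
force: [-0.8, 2.8, -1.7]
gripper_width: 0.643
finger_force: 32.2
```

servo_tool(commands=[0,0,0.002,0,0,0,0,0,0.001,0,0,0,0,0,0,0,0,0,0,0,0,0,0,0])

```text
time_s: 21.45
position: [0.5591, 0.0223, 0.0366]
orientation: [-3.097, -0.525, 0.0]
force: [-1.5, 4.2, 0.8]
gripper_width: 0.641
finger_force: 32.5
```

A little side contact, so I'll yield 1 mm along tool -y and lower on.

servo_tool(commands=[0,-0.001,0,0,0,0,0,0,0.001,0,0,0,0,0,0.001,0,0,0,0,0,0,0,0,0,0,0,0,0,0,0])

```text
time_s: 21.95
position: [0.5591, 0.0224, 0.0359]
orientation: [3.097, 0.525, 0.001]
force: [-3.5, 1.4, 11.2]
gripper_width: 0.647
finger_force: 33.6
```

Seated at the expected height. Releasing, rising, and planning for the cover.

servo_tool(commands=[0,0,0,0,0,0,0,0,0,0,0,0,0,0,0,0,0,0,0,0,0,0,0,0,0,0,0,0,0,0], gripper=0.085)

```text
time_s: 22.45
position: [0.5589, 0.0226, 0.0344]
orientation: [3.097, 0.525, -0.0]
force: [0.2, 0.6, 0.6]
gripper_width: 0.993
finger_force: 0.0
```

servo_tool(commands=[0,0,-0.01,0,0,0,0,0,-0.03,0,0,0,0,0,-0.04,0,0,0,0,0,-0.01,0,0,0,0,0,0,0,0,0,0,0,0,0,0,0])

```text
time_s: 23.05
position: [0.5583, 0.0228, 0.1244]
orientation: [3.097, 0.525, -0.001]
force: [-0.6, -0.1, 0.6]
gripper_width: 0.998
finger_force: 0.0
```

```bash
python3 plan.py .432 -.3105 .08 74.6; python3 - <<'E'
from fit import *
p=robot.grab_frame("side"); m=pick(p,"spacer",(.559,.023),.06)
S=6; f=cv2.resize(p["frame"],None,fx=S,fy=S,interpolation=cv2.INTER_CUBIC)
for n,z in(("spacer",.05),):
    for P in M[n]: cv2.polylines(f,[cv2.convexHull(((proj(p,world(P,(.562,.0235,.3368),z))+.5)*S).astype(np.float32)).astype(np.int32)],True,(0,255,255),1)
c=(proj(p,[.558,.0235,.05])[0]*S).astype(int); cv2.imwrite("pics/seat2.png",f[c[1]-230:c[1]+170,c[0]-240:c[0]+240])
E
```

```text
ff 0.0 t 23.05 F [-0.6 -0.1  0.6] w 85.2 pos [0.5583 0.0228 0.1244]
-0.025,0.03,0.005,-0,0,-6.1,  -0.029,0.027,0.005,-0,0,-6.2,  -0.031,0.024,0.005,-0,0,-6.1,  -0.034,0.021,0.005,-0,0,-6.2,  -0.036,0.017,0.005,-0,0,-6.1,  -0.037,0.013,0.005,-0,0,-6.2,  -0.039,0.009,0.005,-0,0,-6.1,  -0.039,0.005,0.005,-0,0,-6.2,  -0.04,0.001,0.004,-0,0,-6.1
```

View pics/seat2.png

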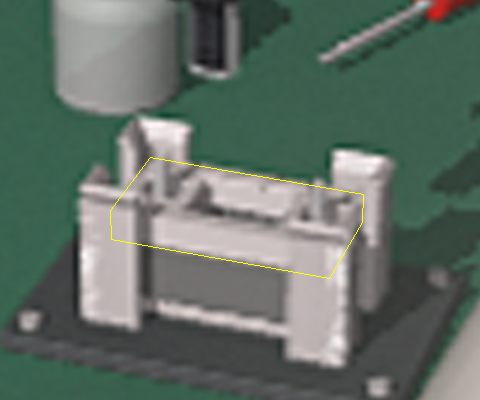

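The spacer lies flat on the housing with the pins through its holes. Now the cover.

servo_tool(commands=[-0.025,0.03,0.005,0,0,-6.1,-0.029,0.027,0.005,0,0,-6.2,-0.031,0.024,0.005,0,0,-6.1,-0.034,0.021,0.005,0,0,-6.2,-0.036,0.017,0.005,0,0,-6.1,-0.037,0.013,0.005,0,0,-6.2,-0.039,0.009,0.005,0,0,-6.1,-0.039,0.005,0.005,0,0,-6.2,-0.04,0.001,0.004,0,0,-6.1,0,0,0,0,0,0])

```text
time_s: 24.15
position: [0.4276, -0.3169, 0.0783]
orientation: [-2.508, -1.888, 0.007]
force: [-1.0, 0.0, 0.5]
gripper_width: 0.997
finger_force: 0.0
```

servo_tool(commands=[0,0,0.01,0,0,0,0,0,0,0,0,0,0,0,0,0,0,0])

```text
time_s: 24.45
position: [0.4332, -0.308, 0.0698]
orientation: [-2.495, -1.905, -0.0]
force: [-0.3, 0.4, -0.2]
gripper_width: 0.993
finger_force: 0.0
```

```bash
python3 plan.py .432 -.3105 -.014 74.6; python3 - <<'E'
from fit import *
for c in("side",):
    p=robot.grab_frame(c); m=pick(p,"cover",(.43,-.31))
    if m is not None: print(fit("cover",[(p,m)],(.435,-.311,1.3)))
E
```

```text
ff 0.0 t 24.45 F [-0.3  0.4 -0.2] w 84.8 pos [ 0.4332 -0.308   0.0698]
-0.001,-0,0.042,-0,-0,0.1,  -0.002,-0,0.042,-0.1,-0.1,0
(array([ 0.43652568, -0.30923459,  1.28970038]), np.float64(0.06813657283782959))
```

servo_tool(commands=[-0.002,0,0.03,0,0,0,0,0,0.03,0,0,0,0,0,0.012,0,0,0,0,0,0.006,0,0,0,0,0,0.003,0,0,0,0,0,0,0,0,0,0,0,0,0,0,0])

```text
time_s: 25.25
position: [0.4329, -0.3125, -0.0095]
orientation: [2.499, 1.902, 0.001]
force: [0.2, -0.0, 0.2]
gripper_width: 0.994
finger_force: 0.0
```

```bash
python3 plan.py .432 -.3105 -.014 74.6
```

```text
ff 0.0 t 25.25 F [ 0.2 -0.   0.2] w 84.9 pos [ 0.4329 -0.3125 -0.0095]
0.002,-0.001,0.004,0.1,0,-0
```

servo_tool(commands=[0.002,-0.001,0.002,0,0,0,0,0,0.002,0,0,0,0,0,0,0,0,0])

```text
time_s: 25.55
position: [0.4317, -0.3099, -0.0144]
orientation: [-2.5, -1.903, 0.0]
force: [-0.3, 0.8, 0.2]
gripper_width: 0.995
finger_force: 0.0
```

servo_tool(commands=[0,0,0,0,0,0,0,0,0,0,0,0,0,0,0,0,0,0,0,0,0,0,0,0,0,0,0,0,0,0,0,0,0,0,0,0,0,0,0,0,0,0], gripper=0.04, force=50)

```text
time_s: 26.25
position: [0.4319, -0.3101, -0.0139]
orientation: [2.5, 1.902, -0.0]
force: [-0.2, 0.4, 5.6]
gripper_width: 0.628
finger_force: 51.7
```

servo_tool(commands=[0,0,-0.01,0,0,0,0,0,-0.03,0,0,0,0,0,-0.04,0,0,0,0,0,-0.04,0,0,0,0,0,-0.01,0,0,0,0,0,0,0,0,0,0,0,0,0,0,0])

```text
time_s: 26.95
position: [0.4307, -0.3097, 0.1148]
orientation: [-2.499, -1.901, 0.002]
force: [-0.6, -0.0, -2.0]
gripper_width: 0.634
finger_force: 53.5
```

```bash
python3 plan.py .5585 .023 .117 19.2
```

```text
ff 53.5 t 26.95 F [-0.6 -0.  -2. ] w 54.1 pos [ 0.4307 -0.3097  0.1148]
0.039,0.004,-0,-0,0,6.1,  0.04,-0,-0,-0,0,6.2,  0.039,-0.005,-0,-0,0,6.1,  0.039,-0.009,-0,-0,0,6.2,  0.037,-0.013,-0,-0,0,6.1,  0.036,-0.017,-0.001,-0,0,6.2,  0.034,-0.021,-0,-0,0,6.1,  0.031,-0.024,-0.001,-0,0,6.2,  0.029,-0.027,-0,-0.1,0.1,6.1
```

Cover held (weight 2 N). Carrying it to the nest.

servo_tool(commands=[0.039,0.004,0,0,0,6.1,0.04,0,0,0,0,6.2,0.039,-0.005,0,0,0,6.1,0.039,-0.009,0,0,0,6.2,0.037,-0.013,0,0,0,6.1,0.036,-0.017,0,0,0,6.2,0.034,-0.021,0,0,0,6.1,0.031,-0.024,0,0,0,6.2,0.029,-0.027,0,0,0,6.1,0,0,0,0,0,0])

```text
time_s: 27.95
position: [0.5609, 0.0315, 0.1137]
orientation: [-3.091, -0.54, -0.001]
force: [0.2, -0.8, -1.6]
gripper_width: 0.629
finger_force: 53.5
```

servo_tool(commands=[0,0,0,0,0,0,0,0,0,0,0,0,0,0,0,0,0,0,0,0,0,0,0,0])

```text
time_s: 28.35
position: [0.5587, 0.021, 0.1152]
orientation: [3.098, 0.521, -0.002]
force: [0.0, -0.5, -1.8]
gripper_width: 0.633
finger_force: 53.5
```

```bash
python3 plan.py .5585 .023 .117 19.2; python3 - <<'E'
from fit import *
o=robot.get_obs(); x,y,z=o["position"]; z0=z+.0139; print(x,y,z)
p=robot.grab_frame("side"); m=pick(p,"cover",(x,y),z0+.01)
if m is None: print("none")
else:
    m=cv2.morphologyEx(m,cv2.MORPH_CLOSE,np.ones((11,11)))
    b=fit("cover",[(p,m)],(x,y,.337),z0); print(b[0].round(4),np.degrees(b[0][2]).round(1),round(b[1],3))
E
```

```text
ff 53.5 t 28.35 F [ 0.  -0.5 -1.8] w 54.1 pos [0.5587 0.021  0.1152]
0,-0.002,-0.002,0,0.1,-0.1
0.5587213079308101 0.020956842451549874 0.11522418222480993
[0.5626 0.0193 0.3409] 19.5 0.139
```

servo_tool(commands=[0,0,0.01,0,0,0,0,0,0.005,0,0,0,0,0,0,0,0,0,0,0,0,0,0,0,0,0,0,0,0,0])

```text
time_s: 28.95
position: [0.5595, 0.0228, 0.1006]
orientation: [-3.097, -0.525, -0.0]
force: [0.1, 1.1, -1.0]
gripper_width: 0.629
finger_force: 53.5
```

```bash
python3 plan.py .5585 .0232 .102 19.2
```

```text
ff 53.5 t 28.95 F [ 0.1  1.1 -1. ] w 53.7 pos [0.5595 0.0228 0.1006]
-0.001,-0.001,-0.001,0,-0,0.1
```

servo_tool(commands=[-0.001,-0.001,0.01,0,0,0,0,0,0.01,0,0,0,0,0,0.008,0,0,0,0,0,0.007,0,0,0,0,0,0.005,0,0,0,0,0,0.004,0,0,0,0,0,0.002,0,0,0,0,0,0,0,0,0,0,0,0,0,0,0])

```text
time_s: 29.85
position: [0.5583, 0.0234, 0.0548]
orientation: [3.097, 0.525, 0.001]
force: [-0.3, 0.1, -0.9]
gripper_width: 0.629
finger_force: 53.5
```

servo_tool(commands=[0,0,0.001,0,0,0,0,0,0.001,0,0,0,0,0,0.001,0,0,0,0,0,0,0,0,0,0,0,0,0,0,0])

```text
time_s: 30.35
position: [0.5583, 0.0234, 0.0522]
orientation: [3.097, 0.525, 0.001]
force: [-1.3, 0.1, 5.5]
gripper_width: 0.631
finger_force: 54.2
```

Contact at the expected height. Release, rise, clear and check.

servo_tool(commands=[0,0,0,0,0,0,0,0,0,0,0,0,0,0,0,0,0,0,0,0,0,0,0,0,0,0,0,0,0,0], gripper=0.085)

```text
time_s: 30.85
position: [0.5581, 0.0233, 0.0515]
orientation: [-3.097, -0.525, 0.0]
force: [0.7, 0.4, 1.2]
gripper_width: 0.995
finger_force: 0.0
```

servo_tool(commands=[0,0,-0.01,0,0,0,0,0,-0.03,0,0,0,0,0,-0.04,0,0,0,0,0,-0.04,0,0,0,0,0,-0.02,0,0,0,0,0,0,0,0,0,0,0,0,0,0,0])

```text
time_s: 31.55
position: [0.558, 0.0233, 0.1922]
orientation: [3.097, 0.525, 0.001]
force: [-0.8, 0.0, -0.3]
gripper_width: 0.994
finger_force: 0.0
```

```bash
python3 - <<'E'
from fit import *
p=robot.grab_frame("side")
S=6; f=cv2.resize(p["frame"],None,fx=S,fy=S,interpolation=cv2.INTER_CUBIC)
for P in M["cover"]: cv2.polylines(f,[cv2.convexHull(((proj(p,world(P,(.562,.0235,.3368),.066))+.5)*S).astype(np.float32)).astype(np.int32)],True,(0,255,255),1)
c=(proj(p,[.558,.0235,.05])[0]*S).astype(int); cv2.imwrite("pics/seat3.png",f[c[1]-230:c[1]+170,c[0]-240:c[0]+240])
E
```

```text
(no output)
```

View pics/seat3.png

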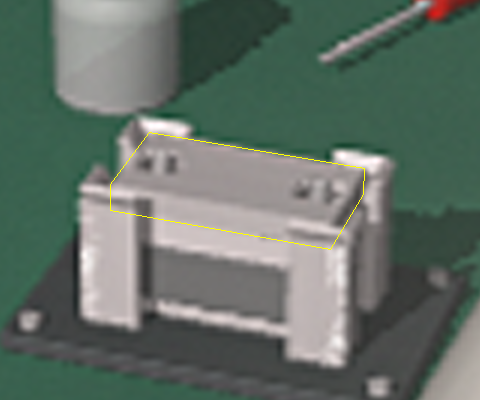

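The cover lies flat in the seated overlay with both pins showing in its holes. The jar and screwdriver are untouched, so I'm handing in.

```bash
python3 -c "
from plant import robot; print(robot.close_job())"
```

```text
the job is handed in; nothing more can be done
None
```

The junction box is built and handed in: housing, spacer and cover each reached their expected seated height in the nest in that order, with the pins through both, in about 32 s of the 72 s allowed; no verdict came back.

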